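# Turn the blank on the vacuum plate and set the throttle valve two turns open

### The arm

A 6-joint arm with a two-finger parallel gripper is mounted at the origin on a cart in front of the work surface, level with it; the furniture and walls round the work are solid. World frame = base frame: x ahead of the robot, y to its left, z up, the work surface at z = 0. Lengths are in m, angles in rad, forces in N, time in s.
With the tool pointing down it reaches from about 0.325 to 0.775 m from the base axis. Payload 5.5 kg.
Tool frame: the origin (TCP) lies where the fingers leave the gripper's body, on its centre line; the fingertips stand 80 mm ahead of it and the grasp point (between the pads) lies 61 mm ahead of it; z points along the fingers, y is the line along which they close (so a half turn about z gives the same grasp; the last joint's range is limited). The gripper opens to 88 mm and grips with 3 to 60 N. Pads are 20 mm wide; open, the fingers measure 115 mm over their backs; the gripper's body (75 mm by 178 mm) begins 61 mm behind the grasp point.
Start: joints at [-0.057, 0.091, 1.231, -0, 1.82, -0.057], TCP at [0.6, -0, 0.303] pointing down, gripper open.
Joint ranges: [-2.87, 2.87], [-0.86, 2.18], [0.17, 2.46], [-1.51, 4.65], [0.06, 2.69], [-2.65, 2.65]. Speed limits (rad/s): [2.57, 2.57, 3.01, 3.14, 3.14, 3.14].

### API

Orientations are given as a rotation vector (axis times angle).
In Python, from rig import bot gives the robot as it stands.
- The arm moves only by the tool arm_command, never from a script. Its argument "plan" is a list of rows, each a list of 7 numbers: the shift along the world's x, y, z in m, then the turn, a rotation vector about the world's x, y, z in rad, then the finger opening in m, from 0 to 0.0878. A call has 1 to 20 rows; each row is the pose to reach, as a shift and turn from the pose commanded when the call began; what a row does not reach only later rows make up. A row lasts 1/8 s, in which the tool goes at most 62.5 mm and 10.7 degrees, less where a joint would pass 70% of its speed; a pose out of reach is approached as far as the arm can. A call with a gripper value outside its range is refused whole. The fingers move at their own pace and stop on an object; "grip_force" is the grip in N (left out, the last holds). Time passes only in rows, so rows that repeat a pose let the fingers close. It gives the time, the measured TCP pose, the force, the opening and the grip force at its end, in the units of the state.
- bot.state(): the state, without advancing time (a new reading comes with each control period).
- bot.capture(name): name is "scene" or "side" or "wrist"; returns a dict with "img" (420x560x3 uint8, red, green, blue), "z_map" (420x560 float32, m along the optical axis (not along the pixel's ray), 0 where there is no reading), "fx", "fy", "cx", "cy" (pixels), "pose" (4x4, takes a point from camera to world coordinates); the wrist camera has in their place "tool_from_camera" (4x4, takes a point from camera to tool coordinates, whose origin is the TCP and whose axes are the flange's). Camera axes: x right, y up, looking along -z (the intrinsics and any distortion apply to the point x, -y, -z); pixel columns grow to the right and rows downward; lengths in m; the calibration is good to about 2 mm. A picture is of the moment at which its call begins: read the wrist's pose just before it.
- bot.job_done(): hands the job in; it is judged then, once.
The state is a dict: "time_s": time; "joint_positions": joint angles; "qvel": joint speeds; "tau": joint torques, N m; "eef_pos": TCP position; "tool_rot": TCP orientation; "wrist_force": force on the tool from outside, world axes, zero at the start; "moment": the same for the moment, N m; "gripper_width": finger opening in m; "grip_force": force on a finger pad.
Only numpy, scipy, OpenCV 4.12 (cv2) and the standard library are available. Lean on these libraries where they do the work, as an engineer would, in place of code of your own. Each camera call takes 0.05 s, during which the arm holds its last target. There are 200 camera calls.

### The job

The brass blank on the vacuum plate has had its first pass with its long side to the stop bar. Turn it a quarter turn so that one of its short ends (either one) butts squarely against the steel stop bar with the blank centred over the round suction port, and let go of it; then screw the red valve wheel shut (clockwise) to its stop, back it off exactly two full turns, and finish still gripping the wheel's black revolving handle at that setting, ready for the gland nut to be nipped up. Leave the loose tools round the fixture where they are.

Things in the scene. Friction and masses are not known exactly. Their poses are not given: they have to be found in the camera images.
- vacuum_fixture: Vacuum work-holding fixture, fixed: grey base, x -60 to 60, y -130 to 140 mm. Origin on the bench top, x away from the robot, y to its left, z up. Left: grooved aluminium plate (x -57 to 57, y 6 to 134, top at z 24). Right: brass valve (axis x 0, y -85); behind it a blue reservoir (top z 52) and a small gauge (x 38, y -36, top z 82). The turned blank lies with its length along this x.
- suction_port (a point): Centre of the round suction port (black rubber ring 19 mm across, brass in it), flush with the plate's top, at x 15, y 70, z 24 mm in the fixture's frame and 25 mm in front of the stop bar's face. A blank turned end-on and butted against the bar has its centre right over the port.
- stop_bar_face (a point): Middle of the steel stop bar's near face (at x 40, y 70, z 28 mm in the fixture's frame), the face that the blank butts against. The bar is 12 mm thick, 112 mm long along the fixture's y and stands 8 mm above the plate.
- brass_blank: Loose brass block, 32 (its x) x 50 (its y) x 10 mm, 0.14 kg; origin at the centre of its underside, z up. It starts flat on the plate, long side roughly along the stop bar and at least 30 mm clear of it. Grip it across the 32 mm.
- valve_wheel (a joint): Angle of the red wheel, rad: 0 = shut on its stop, growing as it opens (anticlockwise from above), counting on over turns: one turn 6.283, two turns 12.566, upper stop 25.1. Starts half to one and a half turns open. Friction 0.12 N m (3 N at the handle); it stays where it is left and climbs its thread 1.5 mm a turn.
- wheel_hub (a point): On the vertical axis of the wheel, on top of its hub nut: about 95 mm above the bench with the valve shut, rising 1.5 mm a turn. The rim is 100 mm across, its top 4 mm below this point.
- valve_handle: Black revolving handle standing upright on the wheel's rim, 45 mm from the wheel's axis: 18 mm in diameter, 44 mm tall; origin at the centre of its foot, about 92 mm above the bench with the valve shut. It spins freely on its own pin, so a hand gripping it from above goes round with the wheel without turning itself.
- abrasive_block: Dark green abrasive block, 30 x 62 x 16 mm, loose on the bench right of the fixture; leave alone.
- pliers: Pliers with blue handles, 47 x 129 x 9 mm, lying loose at the right front of the fixture; leave alone.
- file_red: File with a red handle, 172 mm long, lying loose left of the fixture; leave alone.

How it is judged:
By the outcome, as a careful person would: the job done as asked, in the order asked, and still so for the second after the job is handed in, while the arm keeps its last pose, push and grip.
It also fails if it takes over 70 s, if anything falls off the work surface, if the arm or the gripper's body presses on something with over 40 N, if the wrist force passes 120 N, or if a joint passes its speed limit or range.

## Working session

There is one attempt and no reset: what is moved stays moved. The work goes in short steps, Python scripts to look and compute and a tool call to move; the robot and the scene stay as the last step left them, time stands still between calls to the robot, and variables do not carry over. Pictures are saved under pics/ and viewed, at most 10 in all, crops included, and the job is handed in when it is done.

Besides the shell and the picture viewer there is one more tool, called in YAML: its name, and indented under it one key for each argument. arm_command: Moves the arm, as the interface text tells. Its arguments: {"type":"object","properties":{"plan":{"type":"array"},"grip_force":{"type":"number"}},"required":["plan"]}

```bash
mkdir -p pics; ls; cat > h.py <<'E'
import numpy as np,cv2
from rig import bot
from scipy.spatial.transform import Rotation as R
def pts(c,pose):
    z=c["z_map"];v,u=np.mgrid[:z.shape[0],:z.shape[1]]
    P=np.stack([(u-c["cx"])/c["fx"]*z,-(v-c["cy"])/c["fy"]*z,-z],-1)
    return P@pose[:3,:3].T+pose[:3,3]
def wpose(s,c):
    T=np.eye(4);T[:3,:3]=R.from_rotvec(s["tool_rot"]).as_matrix();T[:3,3]=s["eef_pos"]
    return T@c["tool_from_camera"]
E
python3 - <<'E'
from h import *
s=bot.state();print(s)
ims=[]
for n in ["scene","side","wrist"]:
    c=bot.capture(n); 
    p=c["pose"] if n!="wrist" else wpose(s,c)
    np.savez(f"{n}.npz",P=pts(c,p),img=c["img"],pose=p,k=[c[k] for k in("fx","fy","cx","cy")])
    print(n,[k for k in c],c["fx"],c["cx"],c["cy"],np.round(p,3).tolist(),(c["z_map"]==0).mean())
    cv2.imwrite(f"pics/{n}0.png",c["img"][:,:,::-1])
E
```

```text
pics
{'time_s': 0.0, 'joint_positions': array([-5.67124045e-02,  9.18520111e-02,  1.23189119e+00,  3.07731941e-06,
        1.81980408e+00, -5.66761094e-02]), 'qvel': array([ 0.00018835,  0.00213182, -0.0013658 , -0.000242  ,  0.00244173,
        0.00070962]), 'tau': array([-3.13584051e-04, -4.46447504e+01, -4.06449509e+01,  6.96761138e-02,
        2.93726998e-02, -1.50731516e-04]), 'eef_pos': array([ 5.99852968e-01, -6.79799307e-08,  3.01507844e-01]), 'tool_rot': array([-2.22044793e+00, -2.22036902e+00,  2.04008580e-03]), 'wrist_force': array([-0.10760114, -0.30090644,  0.10832239]), 'moment': array([0.04450669, 0.00162335, 0.03683517]), 'grip_force': 0.0, 'gripper_width': 0.0879089256070878}
scene ['img', 'z_map', 'fx', 'fy', 'cx', 'cy', 'pose'] 439.01771170117416 275.55985052885575 207.95417575454846 [[-0.577, 0.522, -0.628, -0.074], [-0.817, -0.37, 0.442, 0.557], [-0.001, 0.768, 0.64, 0.634], [0.0, 0.0, 0.0, 1.0]] 0.004124149659863945
side ['img', 'z_map', 'fx', 'fy', 'cx', 'cy', 'pose'] 539.7389845945546 279.21276203138655 215.35065758045315 [[0.936, 0.2, -0.29, 0.148], [-0.352, 0.507, -0.787, -0.66], [-0.01, 0.838, 0.545, 0.691], [0.0, 0.0, 0.0, 1.0]] 0.0041921768707483
wrist ['img', 'z_map', 'fx', 'fy', 'cx', 'cy', 'tool_from_camera'] 333.61971791728536 283.89125264063756 211.51941086927798 [[1.0, -0.0, 0.002, 0.6], [-0.0, 0.965, 0.262, 0.072], [-0.002, -0.262, 0.965, 0.382], [0.0, 0.0, 0.0, 1.0]] 0.004034863945578232
```

View pics/scene0.png

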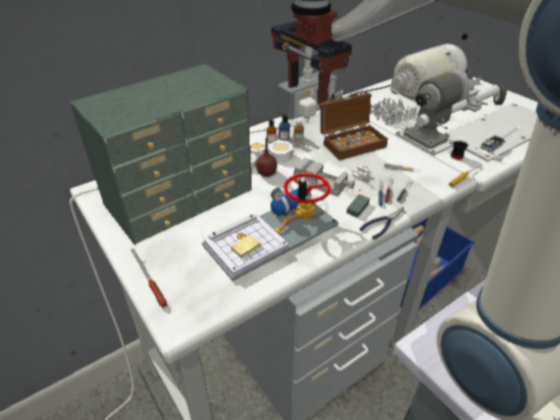

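View pics/side0.png

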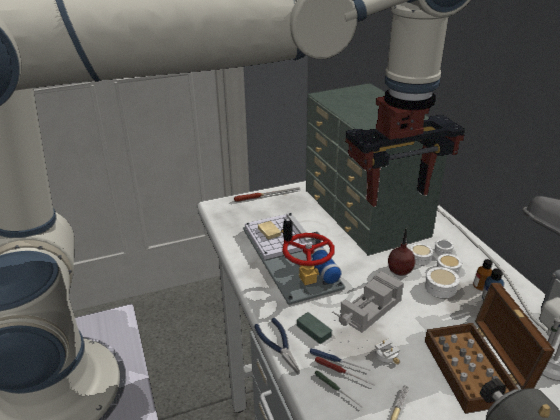

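View pics/wrist0.png

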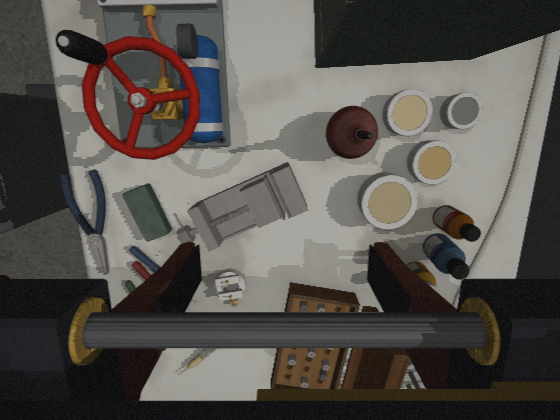

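The scene view shows the plate (~245,245) with the blank on it, the wheel (~307,187) and the handle. The wrist view shows the hub (~142,100) and the handle (~80,45), with the cabinet upper right at x≥315. Next I'll measure these.

```bash
cat >> h.py <<'E'
def stat(name,P,m):
    q=P[m]; print(name,m.sum(),"med",np.round(np.median(q,0),4) if len(q) else None, "lo",np.round(np.percentile(q,2,0),4),"hi",np.round(np.percentile(q,98,0),4))
def circ(xy):
    A=np.c_[2*xy,np.ones(len(xy))];s=np.linalg.lstsq(A,(xy**2).sum(1),rcond=None)[0]
    return s[:2],np.sqrt(s[2]+s[:2]@s[:2])
E
python3 - <<'E'
from h import *
for n in ["scene","side","wrist"]:
    d=np.load(n+".npz");P=d["P"];hsv=cv2.cvtColor(d["img"],cv2.COLOR_RGB2HSV);H,S,V=[hsv[...,i].astype(int) for i in range(3)]
    X,Y,Z=P[...,0],P[...,1],P[...,2]
    box=(X>.3)&(X<.6)&(Y>.0)&(Y<.5)
    print("==",n)
    red=box&((H<6)|(H>174))&(S>150)&(Z>.07)&(Z<.11)
    if red.sum()>20: stat("wheel",P,red); print(circ(P[red][:,:2]), P[red][:,2].max())
    blk=box&(V<60)&(Z>.1)&(Z<.16)
    if blk.sum(): stat("handle",P,blk)
    top=blk&(Z>.125)
    if top.sum(): stat("htop",P,top)
    br=box&(H>15)&(H<32)&(S>80)&(V>120)&(Z>.028)&(Z<.042)
    l,lab,st,_=cv2.connectedComponentsWithStats(br.astype(np.uint8))
    if l>1:
        k=1+st[1:,4].argmax();m=lab==k;stat("blank",P,m);mt=m&(Z>.031)
        print(cv2.minAreaRect((P[mt][:,:2]*1000).astype(np.float32)))
    bl=box&(H>100)&(H<125)&(S>150)&(Z>.02)&(Z<.08)
    if bl.sum(): stat("res",P,bl)
    base=box&(S<70)&(Z>.016)&(Z<.034)&(V>60)
    if base.sum()>50:
        stat("plate",P,base);print(cv2.minAreaRect((P[base][:,:2]*1000).astype(np.float32)))
    fil=(Z>.003)&(Z<.05)&(X>.25)&(X<.6)&(Y>.4)&(Y<.8)&((H<8)|(H>172))&(S>140)
    if fil.sum(): stat("file",P,fil)
    big=(X>.3)&(X<.9)&(Y>.05)&(Y<.8)&(Z>.15)&(Z<.4)&(H>40)&(H<90)
    if big.sum(): stat("cab",P,big)
d=np.load("scene.npz")
cv2.imwrite("pics/sc_crop.png",cv2.resize(d["img"][165:285,185:355,::-1],None,fx=4.5,fy=4.5,interpolation=cv2.INTER_CUBIC)[:600,:800])
E
```

```text
== scene
wheel 367 med [0.4719 0.0878 0.0914] lo [0.4328 0.0458 0.0871] hi [0.5217 0.1357 0.0956]
(array([0.47767268, 0.09216343]), np.float64(0.04212241083737699)) 0.10004066153385305
handle 109 med [0.4463 0.1279 0.1175] lo [0.4428 0.1178 0.1005] hi [0.4528 0.1325 0.1352]
htop 35 med [0.4463 0.1277 0.1299] lo [0.4428 0.1225 0.1253] hi [0.4529 0.1312 0.1354]
blank 292 med [0.4564 0.255  0.035 ] lo [0.442  0.233  0.0298] hi [0.475  0.2778 0.0372]
((459.3621826171875, 255.4962921142578), (33.65068817138672, 47.05120849609375), 9.14943790435791)
res 197 med [0.505  0.1378 0.0427] lo [0.4988 0.0866 0.0281] hi [0.5207 0.1491 0.0532]
plate 2495 med [0.4745 0.2453 0.0253] lo [0.4207 0.0135 0.0174] hi [0.5532 0.3066 0.0334]
((486.9501647949219, 152.54861450195312), (162.15069580078125, 328.51025390625), 12.948050498962402)
file 126 med [0.459  0.4394 0.0144] lo [0.4345 0.4353 0.0111] hi [0.4922 0.4437 0.017 ]
cab 12825 med [0.6414 0.3061 0.2491] lo [0.6188 0.1353 0.1542] hi [0.7887 0.4314 0.2576]
== side
wheel 682 med [0.4745 0.0824 0.0894] lo [0.4328 0.0374 0.0843] hi [0.5223 0.1282 0.0929
[... 1128 characters left out ...]
 ] lo [0.4462 0.1149 0.1013] hi [0.4595 0.1308 0.1358]
htop 534 med [0.4549 0.1218 0.1332] lo [0.4459 0.1154 0.1255] hi [0.4591 0.1308 0.1361]
blank 109 med [0.4792 0.104  0.0313] lo [0.4686 0.1008 0.0281] hi [0.4882 0.1122 0.0358]
((478.4335021972656, 101.5411148071289), (16.57969856262207, 14.442055702209473), 39.841365814208984)
res 1854 med [0.5263 0.0982 0.0463] lo [0.5028 0.0538 0.0342] hi [0.5346 0.1442 0.0511]
plate 766 med [0.4848 0.1805 0.0225] lo [0.4227 0.0018 0.0166] hi [0.5841 0.1831 0.0326]
((528.0182495117188, 106.87553405761719), (96.20775604248047, 247.24285888671875), 34.35137939453125)
cab 3526 med [0.6765 0.1288 0.1768] lo [0.5996 0.0715 0.1513] hi [0.7539 0.133  0.3825]
```

View pics/sc_crop.png

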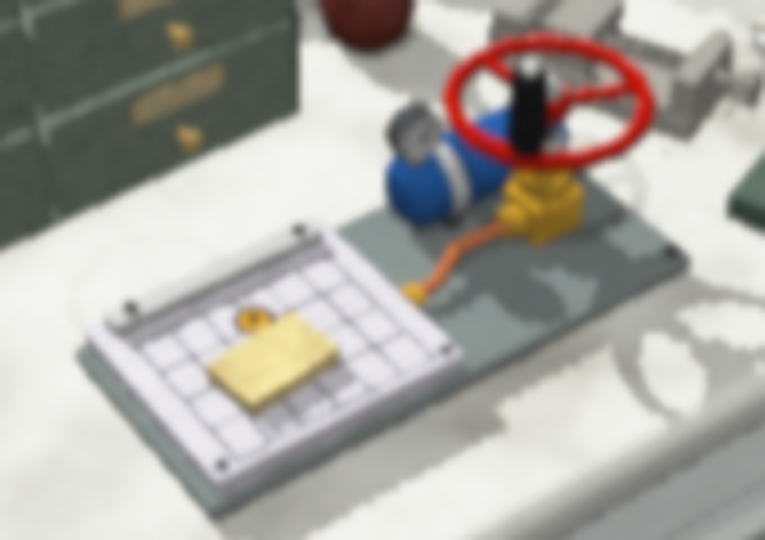

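The crop shows the blank's long side along the bar, the port behind it and the gauge left of the reservoir; the handle stands on the rim's near-left side. I'll move the wrist over the plate for a fine measurement.

arm_command:
  plan:
    - [-0.06, 0, 0, 0, 0, 0, 0.0878]
    - [-0.12, 0.02, 0, 0, 0, 0, 0.0878]
    - [-0.13, 0.07, 0, 0, 0, 0, 0.0878]
    - [-0.13, 0.12, 0, 0, 0, 0, 0.0878]
    - [-0.13, 0.15, 0, 0, 0, 0, 0.0878]
    - [-0.13, 0.15, 0, 0, 0, 0, 0.0878]
    - [-0.13, 0.15, 0, 0, 0, 0, 0.0878]
    - [-0.13, 0.15, 0, 0, 0, 0, 0.0878]

```text
time_s: 1.15
eef_pos: [0.4702, 0.149, 0.3026]
tool_rot: [2.223, 2.22, -0.0]
wrist_force: [0.5, 0.1, -0.4]
gripper_width: 0.0877
grip_force: 0.0
```

```bash
python3 - <<'E'
from h import *
s=bot.state();print(s["eef_pos"],s["tool_rot"],s["time_s"])
c=bot.capture("wrist");p=wpose(s,c);P=pts(c,p)
np.savez("w1.npz",P=P,img=c["img"],pose=p,k=[c[k] for k in("fx","fy","cx","cy")])
cv2.imwrite("pics/w1.png",c["img"][:,:,::-1])
E
```

```text
[0.47019685 0.1489962  0.30260024] [ 2.22296280e+00  2.21964352e+00 -3.58842726e-04] 1.15
```

View pics/w1.png

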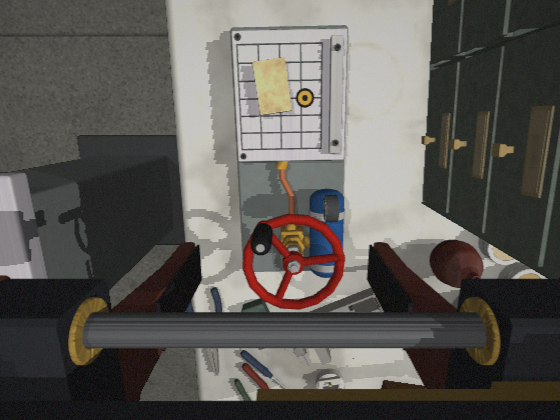

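The view shows everything: plate corners (~233,30)-(345,160), port (305,98), bar at columns 322–344, blank (~272,86), hub (~294,266), handle (~262,240).

```bash
cat >> h.py <<'E'
def cast(uv,z,d):
    fx,fy,cx,cy=d["k"];p=d["pose"];uv=np.atleast_2d(uv).astype(float)
    r=np.c_[(uv[:,0]-cx)/fx,-(uv[:,1]-cy)/fy,-np.ones(len(uv))]@p[:3,:3].T
    return (p[:3,3]+r*((z-p[2,3])/r[:,2])[:,None])[:,:2]
def big(m):
    c=max(cv2.findContours(m.astype(np.uint8),cv2.RETR_EXTERNAL,cv2.CHAIN_APPROX_NONE)[0],key=cv2.contourArea);return c[:,0]
E
python3 - <<'E'
from h import *
d=np.load("w1.npz");P=d["P"];img=d["img"];hsv=cv2.cvtColor(img,cv2.COLOR_RGB2HSV);H,S,V=[hsv[...,i].astype(int) for i in range(3)]
v,u=np.mgrid[:420,:560];roi=lambda a,b,c,e:(u>=a)&(u<=b)&(v>=c)&(v<=e)
X,Y,Z=P[...,0],P[...,1],P[...,2]
def rect(n,q):
    r=cv2.minAreaRect((q*1000).astype(np.float32));print(n,np.round(r[0],1),np.round(r[1],1),round(r[2],2))
bl=roi(245,298,50,125)&(H>15)&(H<32)&(S>60)&(V>130)
stat("blank",P,bl);k=big(bl);print(k.min(0),k.max(0));rect("blank",cast(k,.034,d))
port=roi(293,318,85,111)&((V<70)|((H>10)&(H<32)&(S>90)));k=big(port);rect("port",cast(k,.024,d));e=cv2.fitEllipse(k);print("portc",e,cast(e[0],.024,d))
pl=roi(225,352,20,170)&(Z>.017)&(Z<.045);k=big(pl);rect("plate_all",cast(k,.024,d));stat("pl",P,pl)
wh=((H<6)|(H>174))&(S>130)&roi(235,350,205,315);stat("wheel",P,wh)
ys=[];
k=big(wh);e=cv2.fitEllipse(k);print("rim",e,[ (z,np.round(cast(e[0],z,d),4)) for z in(.088,.09)]);rect("rim",cast(k,.089,d))
print(cast([293.5,266],.096,d), "hub z",np.median(Z[264:269,291:297]))
hd=roi(245,275,215,258)&(V<60)&(Z>.1);stat("h",P,hd);t=hd&(Z>np.percentile(Z[hd],95)-.004);stat("ht",P,t);k=big(hd);print(k.min(0),k.max(0))
# base right/left edges and bar
for r in (60,80,110,130,150):print(r,V[r,316:350].tolist())
cv2.imwrite("pics/w1c.png",cv2.resize(img[20:170,225:355,::-1],None,fx=4,fy=4,interpolation=cv2.INTER_CUBIC))
E
```

```text
blank 1668 med [0.4585 0.2537 0.0329] lo [0.442  0.2294 0.0312] hi [0.4742 0.2773 0.0345]
[252  57] [290 114]
blank [458.4 253.3] [31.7 49.5] 8.49
port [491.1 243.4] [16.9 17. ] 44.08
portc ((304.5751647949219, 97.40129852294922), (16.859760284423828, 17.62429428100586), 0.9929975271224976) [[0.49118962 0.24348832]]
plate_all [475.8 237.9] [113.2 137.3] 0.92
pl 14643 med [0.4753 0.247  0.0232] lo [0.4212 0.1811 0.0213] hi [0.5301 0.3046 0.0337]
wheel 3230 med [0.48   0.0918 0.0899] lo [0.4332 0.0444 0.0859] hi [0.5238 0.136  0.0921]
rim ((293.5753173828125, 261.97674560546875), (88.77037048339844, 95.066162109375), 108.03299713134766) [(0.088, array([[0.479, 0.09 ]])), (0.09, array([[0.479 , 0.0909]]))]
rim [478.6  89.5] [95.7 97.6] 17.26
[[0.47873716 0.08947775]] hub z 0.09811476782269063
h 474 med [0.4517 0.1295 0.1306] lo [0.4435 0.1181 0.1017] hi [0.4589 0.1325 0.1363]
ht 217 med [0.4509 0.1266 0.1347] lo [0.4435 0.1176 0.132 ] hi [0.4579 0.1317 0.1366]
[251 224] [271 254]
60 [195, 195, 196, 196, 178, 116, 106, 141, 148, 147, 144, 146, 146, 134, 100, 142, 176, 182, 180, 180, 176, 177, 176, 177, 183, 176, 173, 185, 191, 191, 154, 157, 174, 177]
80 [105, 105, 105, 88, 81, 67, 124, 151, 147, 146, 145, 147, 146, 115, 93, 158, 183, 176, 179, 178, 174, 174, 176, 177, 176, 177, 166, 182, 195, 183, 162, 166, 175, 187]
110 [198, 197, 201, 200, 142, 78, 129, 148, 147, 148, 146, 146, 133, 95, 130, 171, 175, 177, 173, 174, 174, 174, 175, 174, 173, 163, 183, 199, 197, 157, 150, 164, 167, 185]
130 [198, 199, 200, 200, 152, 102, 134, 151, 147, 146, 145, 146, 123, 97, 152, 179, 176, 176, 176, 171, 171, 174, 173, 173, 181, 189, 197, 198, 158, 160, 179, 178, 192, 198]
150 [200, 200, 171, 148, 149, 152, 148, 148, 147, 143, 146, 147, 113, 111, 156, 172, 173, 175, 174, 171, 172, 173, 171, 172, 158, 164, 189, 185, 159, 165, 175, 194, 201, 199]
```

View pics/w1c.png

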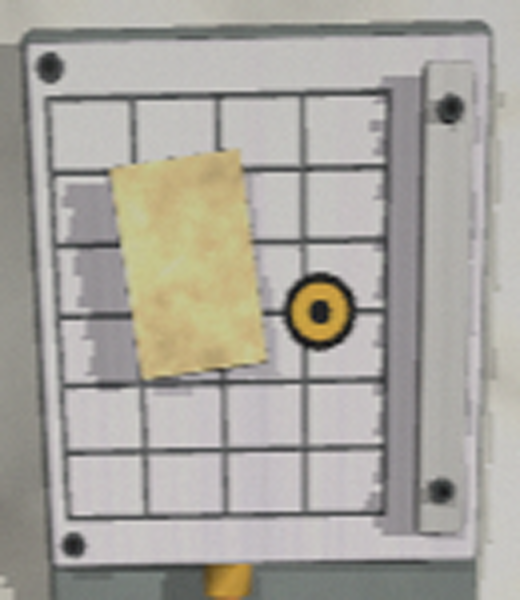

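```bash
python3 - <<'E'
from h import *
d=np.load("w1.npz");g=cv2.GaussianBlur(cv2.cvtColor(d["img"],cv2.COLOR_RGB2GRAY),(0,0),.8).astype(float)
q=[]
for r in range(45,150):
    w=g[r,326:336]; i=w.argmax() if 0 else np.diff(w).argmax(); q.append((326+i+.5,r))
for z in (.032,):
    w=cast(q,z,d);f=np.polyfit(w[:,1],w[:,0],1)
    o=abs(w[:,0]-np.polyval(f,w[:,1]))<.0008;f=np.polyfit(w[o,1],w[o,0],1)
    print(z,o.sum(),"yaw",np.degrees(-np.arctan(f[0])),"x at y.2435",np.polyval(f,.2435))
# plate edges, white vs grey: bottom/left grid
P=d["P"]
hu=np.array([.4787,.0895]);po=np.array([.4912,.2435]);a=po-hu;print(np.hypot(*a),np.hypot(15,155),"yaw",np.degrees(np.arctan2(-a[0],a[1])+np.arctan2(15,155)))
E
```

```text
0.032 105 yaw 0.8406833694818528 x at y.2435 0.5165537424215993
0.15450647235633852 155.72411502397438 yaw 0.8870818873925347
```

arm_command:
  plan:
    - [-0.0115, 0.05, -0.03, 0, 0, 0.148, 0.05]
    - [-0.0115, 0.1035, -0.06, 0, 0, 0.148, 0.05]
    - [-0.0115, 0.1035, -0.11, 0, 0, 0.148, 0.05]
    - [-0.0115, 0.1035, -0.15, 0, 0, 0.148, 0.05]
    - [-0.0115, 0.1035, -0.17, 0, 0, 0.148, 0.05]
    - [-0.0115, 0.1035, -0.17, 0, 0, 0.148, 0.05]
    - [-0.0115, 0.1035, -0.17, 0, 0, 0.148, 0.05]
    - [-0.0115, 0.1035, -0.17, 0, 0, 0.148, 0.05]
  grip_force: 25

```text
time_s: 2.2
eef_pos: [0.4595, 0.2537, 0.1348]
tool_rot: [2.051, 2.378, 0.005]
wrist_force: [0.4, 0.1, -0.1]
gripper_width: 0.0497
grip_force: 0.0
```

arm_command:
  plan:
    - [0, 0, -0.014, 0, 0, 0, 0.05]
    - [0, 0, -0.024, 0, 0, 0, 0.05]
    - [0, 0, -0.027, 0, 0, 0, 0.05]
    - [0, 0, -0.027, 0, 0, 0, 0.05]
    - [0, 0, -0.027, 0, 0, 0, 0.05]

```text
time_s: 2.82
eef_pos: [0.4586, 0.2536, 0.1057]
tool_rot: [2.051, 2.38, 0.0]
wrist_force: [-0.8, -0.0, 0.0]
gripper_width: 0.0499
grip_force: 0.0
```

Close, lift, quarter turn, and carry to about 5 mm short of the bar.

arm_command:
  plan:
    - [0, 0, 0, 0, 0, 0, 0.025]
    - [0, 0, 0, 0, 0, 0, 0.025]
    - [0, 0, 0, 0, 0, 0, 0.025]
    - [0, 0, 0, 0, 0, 0, 0.025]
    - [0, 0, 0.01, 0, 0, 0, 0.025]
    - [0, 0, 0.012, 0, 0, 0.16, 0.025]
    - [0.01, -0.003, 0.012, 0, 0, 0.32, 0.025]
    - [0.014, -0.005, 0.012, 0, 0, 0.48, 0.025]
    - [0.018, -0.007, 0.012, 0, 0, 0.64, 0.025]
    - [0.022, -0.01, 0.012, 0, 0, 0.8, 0.025]
    - [0.027, -0.01, 0.012, 0, 0, 0.96, 0.025]
    - [0.027, -0.01, 0.012, 0, 0, 1.12, 0.025]
    - [0.027, -0.01, 0.012, 0, 0, 1.28, 0.025]
    - [0.027, -0.01, 0.012, 0, 0, 1.438, 0.025]
    - [0.027, -0.01, 0.012, 0, 0, 1.438, 0.025]
    - [0.027, -0.01, 0.005, 0, 0, 1.438, 0.025]
    - [0.027, -0.01, 0.002, 0, 0, 1.438, 0.025]
    - [0.027, -0.01, 0.002, 0, 0, 1.438, 0.025]

```text
time_s: 5.08
eef_pos: [0.4852, 0.2434, 0.107]
tool_rot: [0.023, -3.14, 0.001]
wrist_force: [-0.2, -0.4, -1.5]
gripper_width: 0.0316
grip_force: 25.0
```

```bash
cat > look.py <<'E'
from h import *
import sys
n=sys.argv[1]
s=bot.state();print(s["eef_pos"],s["tool_rot"],s["wrist_force"],s["gripper_width"],s["joint_positions"])
ims=[]
for c0 in sys.argv[2:]:
    c=bot.capture(c0);p=c["pose"] if c0!="wrist" else wpose(s,c)
    np.savez(f"{n}_{c0}.npz",P=pts(c,p),img=c["img"],pose=p,k=[c[k] for k in("fx","fy","cx","cy")])
    cv2.imwrite(f"pics/{n}_{c0}.png",c["img"][:,:,::-1])
E
python3 look.py a wrist
```

```text
[0.48522246 0.24338171 0.1069835 ] [ 2.25058307e-02 -3.14045471e+00  6.69662303e-04] [-0.22337193 -0.37637757 -1.48920346] 0.03161157859164917 [ 4.02235948e-01 -9.65056717e-03  1.68279633e+00  1.33556657e-05
  1.46958682e+00 -1.18289434e+00]
```

View pics/a_wrist.png

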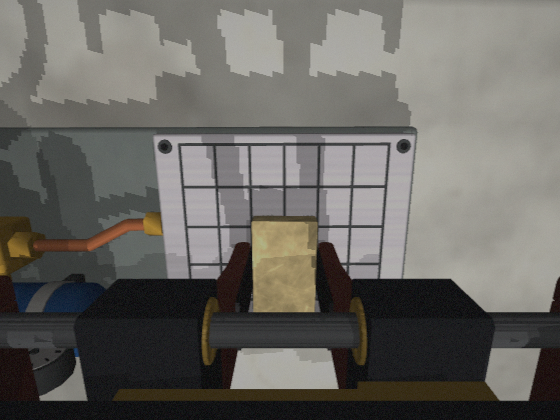

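The blank is held, turned end-on, aligned with the grid, its near end at (285,220). Now I'll lower it and advance to the bar.

arm_command:
  plan:
    - [0.001, 0, -0.001, 0, 0, 0, 0.025]
    - [0.002, 0, -0.001, 0, 0, 0, 0.025]
    - [0.003, 0, -0.001, 0, 0, 0, 0.025]
    - [0.004, 0, -0.001, 0, 0, 0, 0.025]
    - [0.0045, 0, -0.001, 0, 0, 0, 0.025]
    - [0.005, 0, -0.001, 0, 0, 0, 0.025]
    - [0.005, 0, -0.001, 0, 0, 0, 0.025]

```text
time_s: 6.0
eef_pos: [0.4905, 0.2435, 0.1066]
tool_rot: [0.024, -3.141, 0.0]
wrist_force: [-0.4, 0.3, -1.2]
gripper_width: 0.0319
grip_force: 25.0
```

arm_command:
  plan:
    - [0.0005, 0, -0.0005, 0, 0, 0, 0.025]
    - [0.001, 0, -0.0005, 0, 0, 0, 0.025]
    - [0.0015, 0, -0.0005, 0, 0, 0, 0.025]
    - [0.002, 0, -0.0005, 0, 0, 0, 0.025]
    - [0.002, 0, -0.0005, 0, 0, 0, 0.025]

```text
time_s: 6.62
eef_pos: [0.4916, 0.2435, 0.106]
tool_rot: [0.024, -3.139, 0.001]
wrist_force: [-6.7, -0.4, 1.8]
gripper_width: 0.0319
grip_force: 25.0
```

arm_command:
  plan:
    - [0.0005, 0, 0, 0, 0, 0, 0.025]
    - [0.0005, 0, 0, 0, 0, 0, 0.025]
    - [0.0005, 0, 0, 0, 0, 0, 0.034]
    - [0.0005, 0, 0, 0, 0, 0, 0.04]
    - [0.0005, 0, 0, 0, 0, 0, 0.05]
    - [0.0005, 0, 0, 0, 0, 0, 0.055]
    - [0, 0, 0.03, 0, 0, 0, 0.055]
    - [0, 0, 0.08, 0, 0, 0, 0.055]
    - [-0.03, 0, 0.14, 0, 0, 0, 0.055]
    - [-0.03, 0, 0.19, 0, 0, 0, 0.055]
    - [-0.03, 0, 0.2, 0, 0, 0, 0.055]
    - [-0.03, 0, 0.2, 0, 0, 0, 0.055]
    - [-0.03, 0, 0.2, 0, 0, 0, 0.055]

```text
time_s: 8.25
eef_pos: [0.4624, 0.2433, 0.3037]
tool_rot: [0.024, -3.138, 0.002]
wrist_force: [0.5, 0.5, 0.4]
gripper_width: 0.0551
grip_force: 0.0
```

```bash
python3 look.py b wrist side scene; python3 - <<'E'
from h import *
d=np.load("b_wrist.npz");hsv=cv2.cvtColor(d["img"],cv2.COLOR_RGB2HSV);H,S,V=[hsv[...,i].astype(int) for i in range(3)];P=d["P"]
X,Y,Z=[P[...,i] for i in range(3)]
m=(H>15)&(H<32)&(S>60)&(V>120)&(Z>.029)&(Z<.04)&(abs(X-.49)<.05)&(abs(Y-.243)<.05)
stat("blank",P,m);k=big(m);r=cv2.minAreaRect((cast(k,.034,d)*1000).astype(np.float32));print(r)
E
```

```text
[0.46235416 0.24333552 0.30370904] [ 2.36021085e-02 -3.13818899e+00  2.25113114e-03] [0.47047887 0.50145598 0.37704718] 0.0551433720120495 [ 4.19336447e-01 -1.14731372e-01  1.43302632e+00  1.22645842e-05
  1.82690898e+00 -1.16649838e+00]
blank 1262 med [0.4906 0.2434 0.033 ] lo [0.4669 0.2281 0.0316] hi [0.5153 0.2585 0.0346]
((490.9585266113281, 243.3558349609375), (48.901145935058594, 31.059539794921875), 0.8678244948387146)
```

View pics/b_wrist.png

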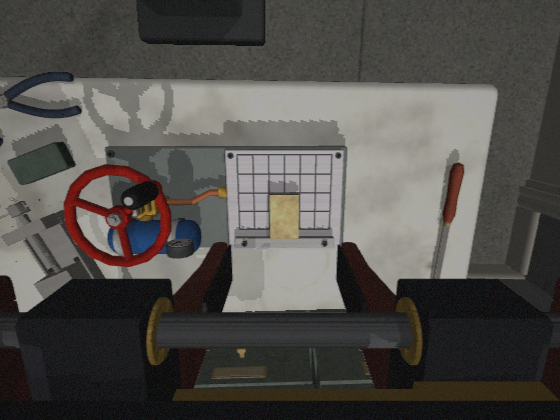

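The blank is butted on the bar and square: centre within 0.3 mm of the port, yaw 0.87° the same as the bar. The wheel handle shows at (138,195). Moving over the handle.

arm_command:
  plan:
    - [-0.0114, -0.05, 0, 0, 0, 0, 0.05]
    - [-0.0114, -0.1, -0.02, 0, 0, 0, 0.05]
    - [-0.0114, -0.1188, -0.05, 0, 0, 0, 0.05]
    - [-0.0114, -0.1188, -0.075, 0, 0, 0, 0.05]
    - [-0.0114, -0.1188, -0.075, 0, 0, 0, 0.05]
    - [-0.0114, -0.1188, -0.075, 0, 0, 0, 0.05]
    - [-0.0114, -0.1188, -0.1, 0, 0, 0, 0.05]
    - [-0.0114, -0.1188, -0.12, 0, 0, 0, 0.05]
    - [-0.0114, -0.1188, -0.1225, 0, 0, 0, 0.05]
    - [-0.0114, -0.1188, -0.1225, 0, 0, 0, 0.05]

```text
time_s: 9.65
eef_pos: [0.4513, 0.1248, 0.1841]
tool_rot: [-0.024, 3.141, 0.0]
wrist_force: [0.6, 0.2, 0.6]
gripper_width: 0.0501
grip_force: 0.0
```

```bash
python3 look.py c side wrist; python3 - <<'E'
import cv2,numpy as np
a=cv2.imread("pics/c_side.png")[170:320,200:380];b=cv2.imread("pics/c_wrist.png")
cv2.imwrite("pics/c.png",np.hstack([cv2.resize(a,(400,333)),cv2.resize(b,(400,333))]))
E
```

```text
[0.45125476 0.12484871 0.18414794] [-2.42680745e-02  3.14110810e+00  1.53655266e-04] [0.56132393 0.21719013 0.59147374] 0.05010113291997919 [ 1.97223897e-01 -2.61698502e-01  1.77318017e+00  2.25065794e-05
  1.62970876e+00 -1.38902271e+00]
```

View pics/c.png

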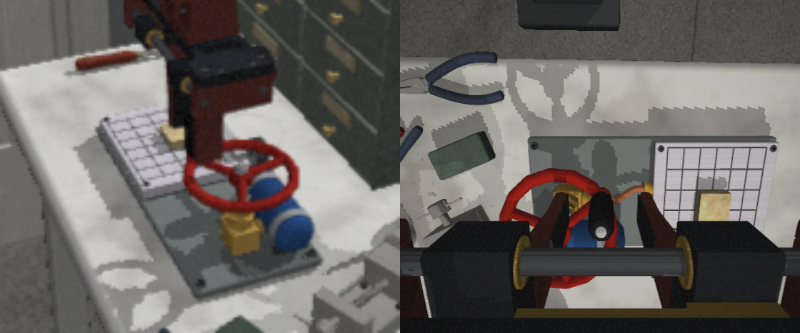

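The handle at (600,215) stands between the fingers; closing on it.

arm_command:
  plan:
    - [0, 0, -0.001, 0, 0, 0, 0.03]
    - [0, 0, -0.001, 0, 0, 0, 0.01]
    - [0, 0, -0.001, 0, 0, 0, 0.01]
    - [0, 0, -0.001, 0, 0, 0, 0.01]
    - [0, 0, -0.001, 0, 0, 0, 0.01]
  grip_force: 25

```text
time_s: 10.38
eef_pos: [0.4512, 0.1243, 0.1827]
tool_rot: [-0.023, 3.141, -0.001]
wrist_force: [0.8, -2.8, -0.0]
gripper_width: 0.0176
grip_force: 25.0
```

```bash
cat > arc.py <<'E'
import sys,numpy as np
a0,step,n=map(float,sys.argv[1:4]);a=np.radians(a0+step*np.arange(0,int(n)+1));r=.045
g=[.01]
print([[round(r*(np.cos(t)-np.cos(a[0])),4),round(r*(np.sin(t)-np.sin(a[0])),4),round(.0015*(t-a[0])/6.2832,4),0,0,0,.01] for t in a[1:]])
E
python3 arc.py 127.5 -16 10
```

```text
[[np.float64(0.0109), np.float64(0.0062), np.float64(-0.0001), 0, 0, 0, 0.01], [np.float64(0.0231), np.float64(0.0091), np.float64(-0.0001), 0, 0, 0, 0.01], [np.float64(0.0356), np.float64(0.0085), np.float64(-0.0002), 0, 0, 0, 0.01], [np.float64(0.0475), np.float64(0.0046), np.float64(-0.0003), 0, 0, 0, 0.01], [np.float64(0.0578), np.float64(-0.0025), np.float64(-0.0003), 0, 0, 0, 0.01], [np.float64(0.0658), np.float64(-0.0122), np.float64(-0.0004), 0, 0, 0, 0.01], [np.float64(0.0708), np.float64(-0.0237), np.float64(-0.0005), 0, 0, 0, 0.01], [np.float64(0.0724), np.float64(-0.0361), np.float64(-0.0005), 0, 0, 0, 0.01], [np.float64(0.0705), np.float64(-0.0485), np.float64(-0.0006), 0, 0, 0, 0.01], [np.float64(0.0653), np.float64(-0.0599), np.float64(-0.0007), 0, 0, 0, 0.01]]
```

arm_command:
  plan:
    - [0.011, 0.006, 0, 0, 0, 0, 0.01]
    - [0.023, 0.009, 0, 0, 0, 0, 0.01]
    - [0.0355, 0.0085, 0, 0, 0, 0, 0.01]
    - [0.0475, 0.0045, 0, 0, 0, 0, 0.01]
    - [0.058, -0.0025, 0, 0, 0, 0, 0.01]
    - [0.066, -0.012, -0.0005, 0, 0, 0, 0.01]
    - [0.071, -0.0235, -0.0005, 0, 0, 0, 0.01]
    - [0.0725, -0.036, -0.0005, 0, 0, 0, 0.01]
    - [0.0705, -0.0485, -0.0005, 0, 0, 0, 0.01]
    - [0.0655, -0.06, -0.0005, 0, 0, 0, 0.01]
    - [0.0655, -0.06, -0.0005, 0, 0, 0, 0.01]
    - [0.0655, -0.06, -0.0005, 0, 0, 0, 0.01]
  grip_force: 15

```text
time_s: 11.88
eef_pos: [0.5164, 0.064, 0.1821]
tool_rot: [0.023, -3.141, 0.003]
wrist_force: [-2.4, -2.0, 0.9]
gripper_width: 0.0178
grip_force: 15.0
```

```bash
python3 - <<'E'
import numpy as np
r=45;f=lambda d:r*np.array([np.cos(np.radians(d)),np.sin(np.radians(d))])
print((f(-52.5)-f(-32.5)).round(1))
for k in range(31):
    a=-52.5-12*k; print(a,(f(a-6)-f(a)).round(1),(f(a-12)-f(a)).round(1))
E
```

```text
[-10.6 -11.5]
-52.5 [-3.9 -2.7] [-8.  -4.9]
-64.5 [-4.4 -1.8] [-8.9 -3.1]
-76.5 [-4.6 -0.9] [-9.3 -1.2]
-88.5 [-4.7  0.1] [-9.4  0.7]
-100.5 [-4.6  1.1] [-9.   2.7]
-112.5 [-4.3  2. ] [-8.3  4.5]
-124.5 [-3.7  2.9] [-7.2  6.1]
-136.5 [-3.1  3.6] [-5.7  7.5]
-148.5 [-2.2  4.1] [-4.1  8.5]
-160.5 [-1.3  4.5] [-2.2  9.1]
-172.5 [-0.4  4.7] [-0.2  9.4]
-184.5 [0.6 4.7] [1.7 9.3]
-196.5 [1.6 4.4] [3.6 8.7]
-208.5 [2.5 4. ] [5.3 7.8]
-220.5 [3.2 3.4] [6.8 6.5]
-232.5 [3.9 2.7] [8.  4.9]
-244.5 [4.4 1.8] [8.9 3.1]
-256.5 [4.6 0.9] [9.3 1.2]
-268.5 [ 4.7 -0.1] [ 9.4 -0.7]
-280.5 [ 4.6 -1.1] [ 9.  -2.7]
-292.5 [ 4.3 -2. ] [ 8.3 -4.5]
-304.5 [ 3.7 -2.9] [ 7.2 -6.1]
-316.5 [ 3.1 -3.6] [ 5.7 -7.5]
-328.5 [ 2.2 -4.1] [ 4.1 -8.5]
-340.5 [ 1.3 -4.5] [ 2.2 -9.1]
-352.5 [ 0.4 -4.7] [ 0.2 -9.4]
-364.5 [-0.6 -4.7] [-1.7 -9.3]
-376.5 [-1.6 -4.4] [-3.6 -8.7]
-388.5 [-2.5 -4. ] [-5.3 -7.8]
-400.5 [-3.2 -3.4] [-6.8 -6.5]
-412.5 [-3.9 -2.7] [-8.  -4.9]
```

arm_command:
  plan:
    - [-0.003, -0.004, 0, 0, 0, 0, 0.01]
    - [-0.0065, -0.008, 0, 0, 0, 0, 0.01]
    - [-0.0105, -0.0115, 0, 0, 0, 0, 0.01]
    - [-0.0105, -0.0115, 0, 0, 0, 0, 0.01]

```text
time_s: 12.38
eef_pos: [0.5059, 0.0527, 0.1822]
tool_rot: [-0.023, 3.141, -0.001]
wrist_force: [1.1, 0.1, -0.0]
gripper_width: 0.0178
grip_force: 15.0
```

arm_command:
  plan:
    - [-0.004, -0.0025, 0, 0, 0, 0, 0.01]
    - [-0.008, -0.005, 0, 0, 0, 0, 0.01]
    - [-0.008, -0.005, 0, 0, 0, 0, 0.01]
  grip_force: 10

```text
time_s: 12.75
eef_pos: [0.4977, 0.0478, 0.1821]
tool_rot: [0.023, -3.141, 0.001]
wrist_force: [2.4, -1.3, 0.1]
gripper_width: 0.0178
grip_force: 10.0
```

Edit , replacing
```

```
with
```

```

arm_command:
  plan:
    - [-0.0045, -0.002, 0, 0, 0, 0, 0.01]
    - [-0.009, -0.003, 0, 0, 0, 0, 0.01]
    - [-0.0135, -0.004, 0, 0, 0, 0, 0.01]
    - [-0.018, -0.0045, 0, 0, 0, 0, 0.01]
    - [-0.018, -0.0045, 0, 0, 0, 0, 0.01]

```text
time_s: 13.38
eef_pos: [0.4795, 0.0435, 0.182]
tool_rot: [0.024, -3.14, 0.001]
wrist_force: [-0.1, -3.9, -1.1]
gripper_width: 0.0177
grip_force: 10.0
```

arm_command:
  plan:
    - [-0.0045, 0, 0, 0, 0, 0, 0.01]
    - [-0.0095, 0.0005, 0, 0, 0, 0, 0.01]
    - [-0.014, 0.002, 0, 0, 0, 0, 0.01]
    - [-0.0185, 0.0035, 0, 0, 0, 0, 0.01]

```text
time_s: 13.88
eef_pos: [0.4611, 0.0471, 0.182]
tool_rot: [0.024, -3.141, 0.001]
wrist_force: [2.0, -4.9, -1.8]
gripper_width: 0.0174
grip_force: 10.0
```

arm_command:
  plan:
    - [-0.0045, 0.002, 0, 0, 0, 0, 0.01]
    - [-0.0085, 0.0045, 0, 0, 0, 0, 0.01]
    - [-0.0085, 0.0045, 0, 0, 0, 0, 0.01]

```text
time_s: 14.25
eef_pos: [0.4526, 0.0519, 0.1819]
tool_rot: [0.024, -3.141, 0.0]
wrist_force: [-0.9, -4.1, -2.0]
gripper_width: 0.0176
grip_force: 10.0
```

arm_command:
  plan:
    - [-0.0035, 0.0025, 0, 0, 0, 0, 0.01]
    - [-0.007, 0.006, 0, 0, 0, 0, 0.01]
    - [-0.007, 0.006, 0, 0, 0, 0, 0.01]

```text
time_s: 14.62
eef_pos: [0.4462, 0.0544, 0.1824]
tool_rot: [-0.019, 3.141, -0.014]
wrist_force: [-0.4, -20.6, 0.1]
gripper_width: 0.0189
grip_force: 10.0
```

Fy jumped to −20.6 N with the handle halted, so that's the shut stop near −130°. I'll relieve the push and read where it goes light.

arm_command:
  plan:
    - [0.002, -0.0015, 0, 0, 0, 0, 0.01]
    - [0.0035, -0.003, 0, 0, 0, 0, 0.01]
    - [0.0035, -0.003, 0, 0, 0, 0, 0.01]
    - [0.0035, -0.003, 0, 0, 0, 0, 0.01]

```text
time_s: 15.12
eef_pos: [0.4488, 0.0526, 0.1821]
tool_rot: [0.021, -3.138, 0.008]
wrist_force: [-5.7, -13.9, 1.6]
gripper_width: 0.0178
grip_force: 10.0
```

arm_command:
  plan:
    - [0.001, -0.0015, 0, 0, 0, 0, 0.03]
    - [0.0015, -0.002, 0, 0, 0, 0, 0.04]
    - [0.002, -0.002, 0, 0, 0, 0, 0.04]
    - [0.002, -0.002, 0, 0, 0, 0, 0.04]
    - [0.002, -0.002, 0, 0, 0, 0, 0.04]

```text
time_s: 15.75
eef_pos: [0.4516, 0.0529, 0.1822]
tool_rot: [-0.024, 3.141, 0.0]
wrist_force: [0.7, 0.4, -0.0]
gripper_width: 0.0402
grip_force: 0.0
```

```bash
python3 look.py e side scene wrist; python3 - <<'E'
from h import *
for n in("side","scene"):
    d=np.load(f"e_{n}.npz");P=d["P"];hsv=cv2.cvtColor(d["img"],cv2.COLOR_RGB2HSV);H,S,V=[hsv[...,i].astype(int) for i in range(3)]
    X,Y,Z=[P[...,i] for i in range(3)]
    for nm,m in(("blk",(V<60)&(S<90)),("red",((H<6)|(H>174))&(S>150)&(V>110))):
        m=m&(abs(X-.479)<.07)&(abs(Y-.0885)<.07)&(Z>.085)&(Z<.137)
        if m.sum(): stat(n+nm,P,m)
a=cv2.imread("pics/e_side.png")[170:320,200:380];b=cv2.imread("pics/e_wrist.png")
cv2.imwrite("pics/e.png",np.hstack([cv2.resize(a,(400,333)),cv2.resize(b,(400,333))]))
E
```

```text
[0.45160762 0.05291051 0.18216376] [-2.43627004e-02  3.14147406e+00  4.28545549e-04] [ 0.65792509  0.38380648 -0.02627684] 0.04024158634776316 [ 4.16221819e-02 -2.99887275e-01  1.80789213e+00  2.72386598e-04
  1.63355447e+00 -1.54466711e+00]
sideblk 133 med [0.4479 0.0697 0.1214] lo [0.4427 0.0225 0.1009] hi [0.4626 0.0728 0.1357]
sidered 195 med [0.4824 0.0687 0.0892] lo [0.434  0.0385 0.0864] hi [0.5229 0.1203 0.0916]
sceneblk 180 med [0.4499 0.0504 0.1213] lo [0.4451 0.0306 0.101 ] hi [0.4596 0.06   0.1361]
scenered 336 med [0.4706 0.0988 0.0903] lo [0.433  0.0548 0.0868] hi [0.5216 0.1354 0.0933]
```

View pics/e.png

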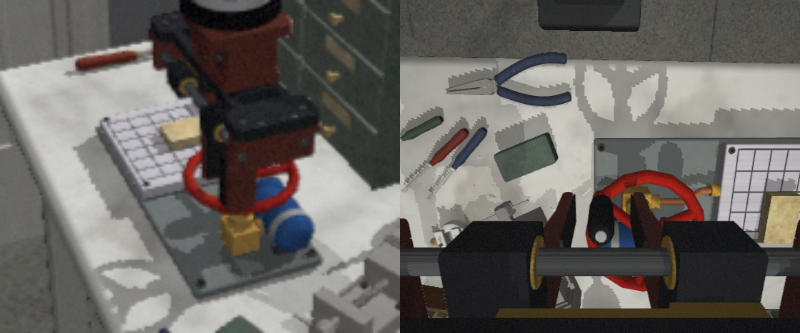

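The wrist view shows the handle cap (~602,240) a few mm right-of-robot of the finger centre; I'll measure the cap against frame c for the exact stop angle.

```bash
python3 - <<'E'
from h import *
for n in("c","e"):
    d=np.load(f"{n}_wrist.npz");P=d["P"];hsv=cv2.cvtColor(d["img"],cv2.COLOR_RGB2HSV);H,S,V=[hsv[...,i].astype(int) for i in range(3)]
    X,Y,Z=[P[...,i] for i in range(3)];v,u=np.mgrid[:420,:560]
    r=(u>240)&(u<340)&(v>230)&(v<330)
    h=(S<80)&(Z>.1)&(Z<.145)&r&(np.hypot(X-.4786,Y-.0885)<.07)&(u>255)&(u<310)
    stat(n+" handle",P,h)
    cap=h&(V>110);stat(n+" cap",P,cap)
    k=big(cap);e=cv2.minEnclosingCircle(k);print(e,cast(e[0],.137,d))
E
```

```text
c handle 1586 med [0.4453 0.1235 0.1322] lo [0.4416 0.116  0.1017] hi [0.4554 0.131  0.1369]
c cap 166 med [0.4504 0.1236 0.1363] lo [0.4475 0.1206 0.1353] hi [0.4537 0.1266 0.1375]
((280.92425537109375, 292.7121276855469), 7.436532020568848) [[0.45003536 0.12353022]]
e handle 1659 med [0.4475 0.0515 0.131 ] lo [0.4438 0.0436 0.1019] hi [0.4574 0.0591 0.1362]
e cap 182 med [0.4524 0.0513 0.1357] lo [0.4495 0.0427 0.1078] hi [0.4558 0.0546 0.1368]
((280.6000061035156, 298.0), 7.6656012535095215) [[0.45175237 0.05149832]]
```

arm_command:
  plan:
    - [0.0005, -0.0005, 0, 0, 0, 0, 0.03]
    - [0.0005, -0.0005, 0, 0, 0, 0, 0.01]
    - [0.0005, -0.0005, 0, 0, 0, 0, 0.01]
    - [0.0005, -0.0005, 0, 0, 0, 0, 0.01]
  grip_force: 20

```text
time_s: 16.4
eef_pos: [0.4522, 0.0518, 0.1822]
tool_rot: [-0.023, 3.141, -0.001]
wrist_force: [0.8, -2.2, 0.6]
gripper_width: 0.018
grip_force: 20.0
```

```bash
sed -i 's/print(\[\[/print([[float(x) for x in q] for q in [[/; s/in a\[1:\]\])/in a[1:]]])/; s/,4)/*1.0,4)/g' arc.py; for a in -125.6 114.4 354.4; do python3 arc.py $a 12 20; done
```

```text
[[0.0082, -0.0046, 0.0, 0.0, 0.0, 0.0, 0.01], [0.0171, -0.0075, 0.0001, 0.0, 0.0, 0.0, 0.01], [0.0265, -0.0084, 0.0001, 0.0, 0.0, 0.0, 0.01], [0.0359, -0.0074, 0.0002, 0.0, 0.0, 0.0, 0.01], [0.0448, -0.0044, 0.0002, 0.0, 0.0, 0.0, 0.01], [0.0529, 0.0004, 0.0003, 0.0, 0.0, 0.0, 0.01], [0.0598, 0.0067, 0.0003, 0.0, 0.0, 0.0, 0.01], [0.0653, 0.0144, 0.0004, 0.0, 0.0, 0.0, 0.01], [0.0691, 0.023, 0.0004, 0.0, 0.0, 0.0, 0.01], [0.071, 0.0322, 0.0005, 0.0, 0.0, 0.0, 0.01], [0.0709, 0.0416, 0.0005, 0.0, 0.0, 0.0, 0.01], [0.0689, 0.0508, 0.0006, 0.0, 0.0, 0.0, 0.01], [0.065, 0.0594, 0.0006, 0.0, 0.0, 0.0, 0.01], [0.0594, 0.0669, 0.0007, 0.0, 0.0, 0.0, 0.01], [0.0524, 0.0732, 0.0007, 0.0, 0.0, 0.0, 0.01], [0.0442, 0.0778, 0.0008, 0.0, 0.0, 0.0, 0.01], [0.0352, 0.0807, 0.0008, 0.0, 0.0, 0.0, 0.01], [0.0259, 0.0816, 0.0009, 0.0, 0.0, 0.0, 0.01], [0.0165, 0.0805, 0.0009, 0.0, 0.0, 0.0, 0.01], [0.0076, 0.0776, 0.001, 0.0, 0.0, 0.0, 0.01]]
[[-0.0081, -0.0048, 0.0, 0.0, 0.0, 0.0, 0.01], [-0.0151, -0.0111, 0.0001, 0.0, 0.0, 0.0, 0.01], [-0.0205, -0.0188, 0.0001, 0.0, 0.0, 0.0, 0.01], [-0.0243, -0.027
[... 1058 characters left out ...]
.0003, 0.0, 0.0, 0.0, 0.01], [-0.0357, 0.0485, 0.0003, 0.0, 0.0, 0.0, 0.01], [-0.0451, 0.0494, 0.0004, 0.0, 0.0, 0.0, 0.01], [-0.0544, 0.0483, 0.0004, 0.0, 0.0, 0.0, 0.01], [-0.0634, 0.0454, 0.0005, 0.0, 0.0, 0.0, 0.01], [-0.0715, 0.0406, 0.0005, 0.0, 0.0, 0.0, 0.01], [-0.0784, 0.0343, 0.0006, 0.0, 0.0, 0.0, 0.01], [-0.0839, 0.0266, 0.0006, 0.0, 0.0, 0.0, 0.01], [-0.0877, 0.018, 0.0007, 0.0, 0.0, 0.0, 0.01], [-0.0896, 0.0088, 0.0007, 0.0, 0.0, 0.0, 0.01], [-0.0895, -0.0006, 0.0008, 0.0, 0.0, 0.0, 0.01], [-0.0875, -0.0098, 0.0008, 0.0, 0.0, 0.0, 0.01], [-0.0836, -0.0184, 0.0009, 0.0, 0.0, 0.0, 0.01], [-0.078, -0.026, 0.0009, 0.0, 0.0, 0.0, 0.01], [-0.071, -0.0322, 0.001, 0.0, 0.0, 0.0, 0.01]]
```

arm_command:
  plan:
    - [0.008, -0.0045, 0, 0, 0, 0, 0.01]
    - [0.017, -0.0075, 0, 0, 0, 0, 0.01]
    - [0.0265, -0.0085, 0, 0, 0, 0, 0.01]
    - [0.036, -0.0075, 0, 0, 0, 0, 0.01]
    - [0.045, -0.0045, 0, 0, 0, 0, 0.01]
    - [0.053, 0.0005, 0.0005, 0, 0, 0, 0.01]
    - [0.06, 0.0065, 0.0005, 0, 0, 0, 0.01]
    - [0.0655, 0.0145, 0.0005, 0, 0, 0, 0.01]
    - [0.069, 0.023, 0.0005, 0, 0, 0, 0.01]
    - [0.071, 0.032, 0.0005, 0, 0, 0, 0.01]
    - [0.071, 0.0415, 0.0005, 0, 0, 0, 0.01]
    - [0.069, 0.051, 0.0005, 0, 0, 0, 0.01]
    - [0.065, 0.0595, 0.0005, 0, 0, 0, 0.01]
    - [0.0595, 0.067, 0.0005, 0, 0, 0, 0.01]
    - [0.0525, 0.073, 0.0005, 0, 0, 0, 0.01]
    - [0.044, 0.078, 0.001, 0, 0, 0, 0.01]
    - [0.035, 0.0805, 0.001, 0, 0, 0, 0.01]
    - [0.026, 0.0815, 0.001, 0, 0, 0, 0.01]
    - [0.0165, 0.0805, 0.001, 0, 0, 0, 0.01]
    - [0.0076, 0.0776, 0.001, 0, 0, 0, 0.01]

```text
time_s: 18.9
eef_pos: [0.4601, 0.1298, 0.1831]
tool_rot: [-0.024, 3.138, -0.0]
wrist_force: [6.3, -4.5, -2.1]
gripper_width: 0.0171
grip_force: 20.0
```

arm_command:
  plan:
    - [-0.008, -0.005, 0, 0, 0, 0, 0.01]
    - [-0.015, -0.011, 0, 0, 0, 0, 0.01]
    - [-0.0205, -0.019, 0, 0, 0, 0, 0.01]
    - [-0.0245, -0.0275, 0, 0, 0, 0, 0.01]
    - [-0.026, -0.0365, 0, 0, 0, 0, 0.01]
    - [-0.026, -0.046, 0.0005, 0, 0, 0, 0.01]
    - [-0.024, -0.055, 0.0005, 0, 0, 0, 0.01]
    - [-0.02, -0.064, 0.0005, 0, 0, 0, 0.01]
    - [-0.0145, -0.0715, 0.0005, 0, 0, 0, 0.01]
    - [-0.0075, -0.0775, 0.0005, 0, 0, 0, 0.01]
    - [0.0005, -0.082, 0.0005, 0, 0, 0, 0.01]
    - [0.0095, -0.085, 0.0005, 0, 0, 0, 0.01]
    - [0.019, -0.086, 0.0005, 0, 0, 0, 0.01]
    - [0.0285, -0.085, 0.0005, 0, 0, 0, 0.01]
    - [0.037, -0.082, 0.0005, 0, 0, 0, 0.01]
    - [0.0455, -0.077, 0.001, 0, 0, 0, 0.01]
    - [0.052, -0.071, 0.001, 0, 0, 0, 0.01]
    - [0.0575, -0.063, 0.001, 0, 0, 0, 0.01]
    - [0.0615, -0.0545, 0.001, 0, 0, 0, 0.01]
    - [0.0634, -0.0454, 0.001, 0, 0, 0, 0.01]

```text
time_s: 21.4
eef_pos: [0.5233, 0.0851, 0.1841]
tool_rot: [0.024, -3.141, -0.0]
wrist_force: [-1.7, -2.2, 0.4]
gripper_width: 0.0177
grip_force: 20.0
```

arm_command:
  plan:
    - [0, 0.0095, 0, 0, 0, 0, 0.01]
    - [-0.002, 0.0185, 0, 0, 0, 0, 0.01]
    - [-0.006, 0.027, 0, 0, 0, 0, 0.01]
    - [-0.0115, 0.0345, 0, 0, 0, 0, 0.01]
    - [-0.0185, 0.041, 0, 0, 0, 0, 0.01]
    - [-0.027, 0.0455, 0.0005, 0, 0, 0, 0.01]
    - [-0.0355, 0.0485, 0.0005, 0, 0, 0, 0.01]
    - [-0.045, 0.0495, 0.0005, 0, 0, 0, 0.01]
    - [-0.0545, 0.0485, 0.0005, 0, 0, 0, 0.01]
    - [-0.0635, 0.0455, 0.0005, 0, 0, 0, 0.01]
    - [-0.0715, 0.0405, 0.0005, 0, 0, 0, 0.01]
    - [-0.0785, 0.0345, 0.0005, 0, 0, 0, 0.01]
    - [-0.084, 0.0265, 0.0005, 0, 0, 0, 0.01]
    - [-0.0875, 0.018, 0.0005, 0, 0, 0, 0.01]
    - [-0.0895, 0.009, 0.0005, 0, 0, 0, 0.01]
    - [-0.0895, -0.0005, 0.001, 0, 0, 0, 0.01]
    - [-0.0875, -0.01, 0.001, 0, 0, 0, 0.01]
    - [-0.0835, -0.0185, 0.001, 0, 0, 0, 0.01]
    - [-0.078, -0.026, 0.001, 0, 0, 0, 0.01]
    - [-0.071, -0.0322, 0.001, 0, 0, 0, 0.01]

```text
time_s: 23.9
eef_pos: [0.4523, 0.0516, 0.1851]
tool_rot: [0.023, -3.14, 0.0]
wrist_force: [-1.8, 3.5, 2.0]
gripper_width: 0.0176
grip_force: 20.0
```

arm_command:
  plan:
    - [0, 0, 0, 0, 0, 0, 0.01]
    - [0, 0, 0, 0, 0, 0, 0.01]
    - [0, 0, 0, 0, 0, 0, 0.01]

```text
time_s: 24.28
eef_pos: [0.4523, 0.0517, 0.1852]
tool_rot: [-0.023, 3.141, -0.002]
wrist_force: [1.5, -1.8, 0.3]
gripper_width: 0.0177
grip_force: 20.0
```

```bash
python3 look.py f wrist; python3 - <<'E'
from h import *
for n in("e","f"):
    d=np.load(f"{n}_wrist.npz");P=d["P"];hsv=cv2.cvtColor(d["img"],cv2.COLOR_RGB2HSV);S,V=[hsv[...,i].astype(int) for i in(1,2)]
    X,Y,Z=[P[...,i] for i in range(3)];v,u=np.mgrid[:420,:560]
    cap=(S<80)&(V>110)&(Z>.13)&(Z<.145)&(u>262)&(u<302)&(v>270)&(v<325)
    stat(n,P,cap);e=cv2.minEnclosingCircle(big(cap));print(e)
d=np.load("f_wrist.npz");H=hsv[...,0].astype(int)
m=(H>15)&(H<32)&(S>60)&(V>120)&(Z>.029)&(Z<.04)&(abs(X-.49)<.05)&(abs(Y-.243)<.05);stat("blank",P,m)
E
```

```text
[0.45227198 0.05174085 0.18520373] [-2.33860805e-02  3.14089031e+00 -2.26600882e-03] [ 1.45889442 -1.78789622  0.33998012] 0.0176770880687219 [ 4.00159000e-02 -2.99615645e-01  1.80228064e+00 -1.46545641e-03
  1.63836043e+00 -1.54577087e+00]
e 171 med [0.4526 0.0516 0.1357] lo [0.4495 0.0487 0.1345] hi [0.4558 0.0546 0.1368]
((280.6000061035156, 298.0), 7.6656012535095215)
f 164 med [0.4526 0.0513 0.1388] lo [0.4498 0.0483 0.1375] hi [0.4555 0.0542 0.1398]
((283.3999938964844, 297.0), 7.665613174438477)
blank 2437 med [0.4902 0.2429 0.0329] lo [0.4673 0.2276 0.0316] hi [0.5145 0.2581 0.0342]
```

The cap is back at the stop's angle within 0.3 mm and has risen 3.1 mm, which is two turns. The blank hasn't moved and the handle is still gripped.

```bash
python3 -c "
from rig import bot
print(bot.job_done())"
```

```text
the job is handed in; nothing more can be done
None
```

Job handed in at about 24 s: the blank is end-on and square against the bar, measured within 0.3 mm of the port centre before release checks ended; the valve was shut to its stop and backed off two turns (handle up 3.1 mm), with the handle still gripped.

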